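# Feel for the release groove of a wax die and hold the pattern ejected

## Robot

A 6-joint arm with a two-finger parallel gripper is mounted at the origin on a cart in front of the work surface, level with it; the furniture and walls round the work are solid. World frame = base frame: x ahead of the robot, y to its left, z up, the work surface at z = 0. Lengths are in m, angles in rad, forces in N, time in s.
With the tool pointing down it reaches from about 0.35 to 1 m from the base axis. Payload 7.1 kg.
Tool frame: the origin (TCP) lies between the finger pads; the fingertips stand 22 mm ahead of it and the grasp point (between the pads) lies 3 mm ahead of it; x points along the fingers, y is the direction in which the jaws open and shut, and the axes are right-handed (so a half turn about x gives the same grasp; the last joint's range is limited). The gripper opens to 85 mm and grips with 20 to 120 N. Pads are 22 mm wide; open, the fingers measure 114 mm over their backs; the gripper's body (76 mm by 85 mm) begins 54 mm behind the grasp point. The pads swing forward as they close: fully open they stand 13 mm farther back than shut.
Start: joints at [1.237, 0.423, 1.63, -0, 1.089, -0.019], TCP at [0.193, 0.594, 0.253] pointing down, gripper open.
Joint ranges: [-3, 3], [-0.9, 2.11], [0.09, 2.58], [-1.31, 4.45], [0.11, 2.69], [-2.54, 2.54]. Speed limits (rad/s): [2.39, 2.39, 3.01, 3.14, 3.14, 3.14].

## Interface

Orientations are given as a rotation vector (axis times angle).
In Python, from rig import manip gives the robot as it stands. The module is installed in compiled form; this text tells all that it offers. Calls block until the motion is done:
- manip.move_to(position, orientation): joint-space move of the TCP to a pose.
- manip.servo_line(position, orientation=None, rate=0.15): straight line of the TCP; orientation=None keeps the orientation; rate is the mean speed in m/s.
- manip.set_joints(angles): joint-space move.
- manip.command_gripper(opening, f_grip=None): finger opening in m; f_grip is the grip in N (None keeps the last); returns when the fingers have stopped.
- manip.hold(seconds).
- manip.solve_ik(position, orientation): joint angles nearest the present ones, or None.
- manip.camera(name): name is "scene" or "top" or "wrist"; returns a dict with "image" (384x512x3 uint8, red, green, blue), "fx", "fy", "cx", "cy" (pixels), "k1" (the pictures are not rectified: a ray, as slopes to the right and down, at radius r is drawn at 1 + k1 r^2 times it, then the intrinsics apply), "cam_to_world" (4x4, takes a point from camera to world coordinates); the wrist camera has in their place "mount" (4x4, takes a point from camera to tool coordinates, whose origin is the TCP and whose axes are the tool frame's). Camera axes: x right, y down, z forward; pixel columns grow to the right and rows downward; lengths in m; the calibration is good to about 2 mm. A picture is of the moment at which its call begins: read the wrist's pose just before it. There is no depth.
A pose or a line that the arm cannot do raises manip.IKError and nothing moves.
- manip.sign_off(): hands the job in, once; it reports no verdict.
Readings, each from a call of its own:
- manip.get_time(): time.
- manip.get_joint_positions(): joint angles.
- manip.get_joint_vel(): joint speeds.
- manip.get_tau(): joint torques, N m.
- manip.get_position(): TCP position.
- manip.get_ee_rot(): TCP orientation.
- manip.get_contact_force(): force on the tool from outside, world axes, zero at the start.
- manip.get_torque(): the same for the moment, N m.
- manip.get_width(): finger opening in m.
Only numpy, scipy, OpenCV 4.12 (cv2) and the standard library are available. Lean on these libraries where they do the work, as an engineer would, in place of code of your own. Each camera call takes 0.05 s, during which the arm holds its last target.

## Task

The wax dish is still in its round aluminium die, and the die's release groove is somewhere in the rim on your side, easiest found by feeling along the rim with a closed fingertip. Press the spring key inside that groove fully in, so that the ejector raises the dish level out of its cavity, and finish while still holding the key in so that I can take the dish off. Do not touch, lift or tip the soft wax dish itself, and leave the tape, the wax block and the brush where they are.

Things in the scene. Friction and masses are not known exactly. Their poses are not given: they have to be found in the camera images.
- die_stand: Low grey turning stand, bolted to the bench, 156 mm across; origin at the middle of its underside. It carries, on one axis with it, the round aluminium lower die half. The die has been left turned to an unknown angle, which is not reported (turning it is stiff, 4 N m, and not needed). Its release groove faces somewhere within 70 degrees either side of world -x as seen from the axis.
- die_rim (a point): Point on the die's axis at the height of its flat top, 56 mm above the bench. The die's smooth upright rim is 190 mm in diameter and reaches from 14 to 56 mm above the bench; three dowels stand 10 mm above the top. The one release groove is cut into the rim over its whole height, open above and below: 52 mm wide, 28 mm deep towards the axis, with parallel sides.
- release_key (a joint): Travel of the release key, m: 0 out, 0.012 fully in at a hard stop. The key is a ribbed upright steel plate in the groove, 44 mm wide, 22 to 52 mm above the bench, pressed straight towards the die's axis; its face is 86 mm from the axis when out (9 mm inside the rim line), 74 mm when in. Its spring takes about 4 N at the start, 10 N at the end, and returns it when let go.
- ejector (a joint): Rise of the ejector, m: 0 flush with the cavity floor, 0.012 fully up. It is a 52 mm steel disc under the dish; a wedge makes it rise exactly as far as the key goes in, and sink again with it.
- dish_pattern: Shallow violet wax dish with three spokes and a middle boss, 109 mm across, 22 mm high, 60 g, loose in the die's cavity with 2 mm play; origin at the middle of its underside, z up. Seated, its underside is 40 mm above the bench and its boss ends at 62 mm; fully ejected, 52 and 74 mm.
- tape_roll: Bystander: roll of masking tape lying flat, 93 mm across, 24 mm high, origin at the middle of its underside.
- x_block: Bystander: violet wax block shaped like an X, 66 x 78 x 24 mm, lying flat, origin at the middle of its underside.
- bench_brush: Bystander: small wooden bench brush, 29 x 82 x 24 mm, origin at the middle of its underside.
There are look-alikes about, which are no part of the job. What is shaped like the die_stand but red is not meant.

How it is judged:
By the outcome, as a careful person would: the job done as asked, in the order asked, and still so for the second after the job is handed in, while the arm keeps its last pose, push and grip.
It also fails if it takes over 72 s, if anything falls off the work surface, if the arm or the gripper's body presses on something with over 40 N, if the wrist force passes 120 N, or if a joint passes its speed limit or range.

## Working session

There is one attempt and no reset: what is moved stays moved. The work goes in short steps, each a Python script; the robot and the scene stay as the last script left them, time stands still between calls to the robot, and variables do not carry over. Pictures are saved under pics/ and viewed, and the job is handed in when it is done.

```bash
mkdir -p pics; ls; python3 - <<'E'
from rig import manip
import cv2
for n in ("scene","top","wrist"):
    c=manip.camera(n); cv2.imwrite(f"pics/{n}0.png",c["image"][:,:,::-1])
    print(n,c["fx"],c["fy"],c["cx"],c["cy"],c["k1"]); print(c.get("cam_to_world",c.get("mount")).round(4).tolist() if n else 0)
print(manip.get_time(),manip.get_position(),manip.get_ee_rot(),manip.get_contact_force(),manip.get_width())
E
```

```text
pics
scene 407.930875345652 407.930875345652 255.6453965789756 194.27582849828116 -0.1375770929317976
[[0.8341, -0.2295, 0.5016, 0.0356], [-0.5515, -0.3583, 0.7533, -0.8048], [0.0069, -0.905, -0.4254, 0.5441], [0.0, 0.0, 0.0, 1.0]]
top 412.9759000980175 412.9759000980175 252.02600367704608 199.69604263277154 -0.01594538964357138
[[0.0206, -0.9873, 0.1576, 0.4169], [-0.9998, -0.0204, 0.0027, 0.0067], [0.0006, -0.1576, -0.9875, 1.074], [0.0, 0.0, 0.0, 1.0]]
wrist 335.1210471249395 335.1210471249395 256.3486043395801 190.49550146133157 -0.008637016076849496
[[0.001, -0.3262, 0.9453, -0.1203], [1.0, 0.0018, -0.0004, 0.0003], [-0.0016, 0.9453, 0.3262, -0.0847], [0.0, 0.0, 0.0, 1.0]]
0.15 [0.19336752 0.59394451 0.25273093] [ 0.24616208  1.55684209 -0.24794702] [-0.25300234 -0.25802157  0.1282715 ] 0.08556957372533701
```

View pics/scene0.png

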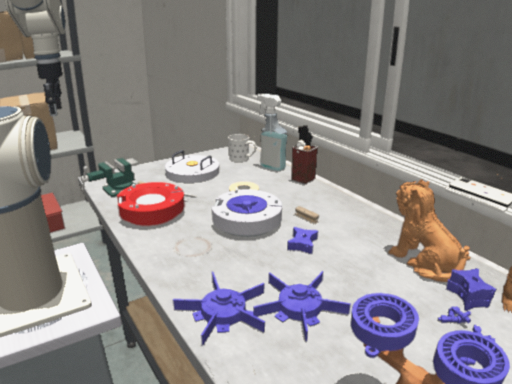

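View pics/top0.png

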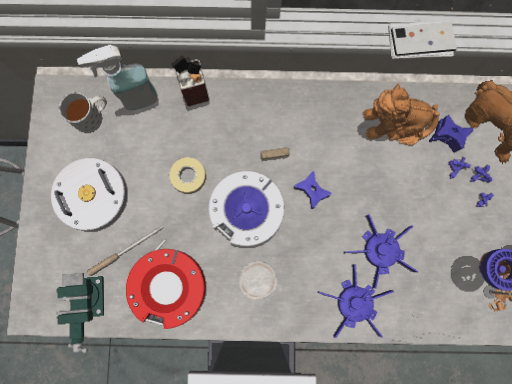

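View pics/wrist0.png

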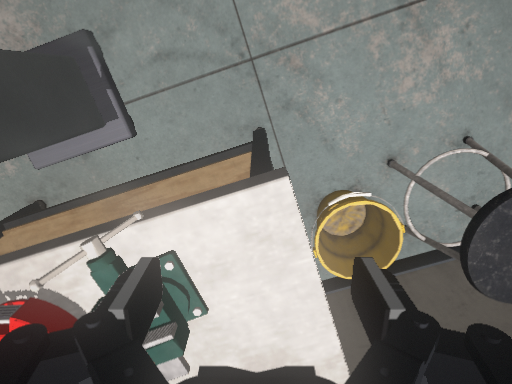

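The top picture shows the aluminium die centred near (246,208), with the violet dish in it. There is a groove-like mark on its lower-left rim near (225,231), and the red look-alike is at (165,288). I'll zoom in and measure.

```bash
cat > h.py <<'E'
import numpy as np, cv2
from rig import manip
from scipy.spatial.transform import Rotation as R
def ray(c,u,v,T=None):
    K=np.array([[c["fx"],0,c["cx"]],[0,c["fy"],c["cy"]],[0,0,1.]])
    p=cv2.undistortPoints(np.array([[[u,v]]],float),K,np.array([c["k1"],0,0,0.]))[0,0]
    T=c["cam_to_world"] if T is None else T
    d=T[:3,:3]@np.array([p[0],p[1],1]); return T[:3,3],d/np.linalg.norm(d)
def onplane(c,u,v,z,T=None):
    o,d=ray(c,u,v,T); return o+d*(z-o[2])/d[2]
def tri(r1,r2):
    A=np.zeros((3,3));b=np.zeros(3)
    for o,d in (r1,r2):
        P=np.eye(3)-np.outer(d,d);A+=P;b+=P@o
    x=np.linalg.solve(A,b); return x,[np.linalg.norm((np.eye(3)-np.outer(d,d))@(x-o)) for o,d in (r1,r2)]
def wristT(c):
    T=np.eye(4);T[:3,:3]=R.from_rotvec(manip.get_ee_rot()).as_matrix();T[:3,3]=manip.get_position();return T@c["mount"]
E
python3 - <<'E'
from h import *
t=manip.camera("top");s=manip.camera("scene")
im=t["image"][:,:,::-1]
cv2.imwrite("pics/topz.png",cv2.resize(im[160:260,195:300],None,fx=6,fy=6,interpolation=cv2.INTER_CUBIC)[:600,:])
ims=s["image"][:,:,::-1]
cv2.imwrite("pics/scz.png",cv2.resize(ims[170:250,190:330],None,fx=5,fy=5,interpolation=cv2.INTER_CUBIC))
for u,v in ((246,208),(225,231),(165,288)): print(onplane(t,u,v,.056))
E
```

```text
[0.55815431 0.02403976 0.056     ]
[0.49982337 0.07452053 0.056     ]
[0.35894033 0.21532257 0.056     ]
```

View pics/topz.png

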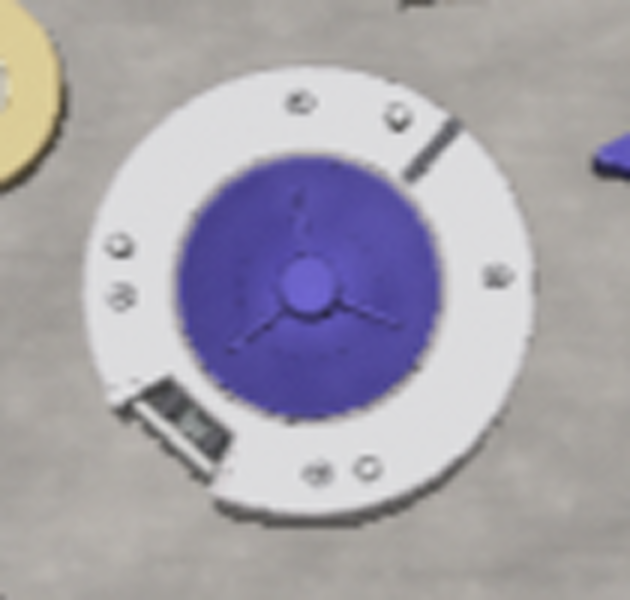

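View pics/scz.png

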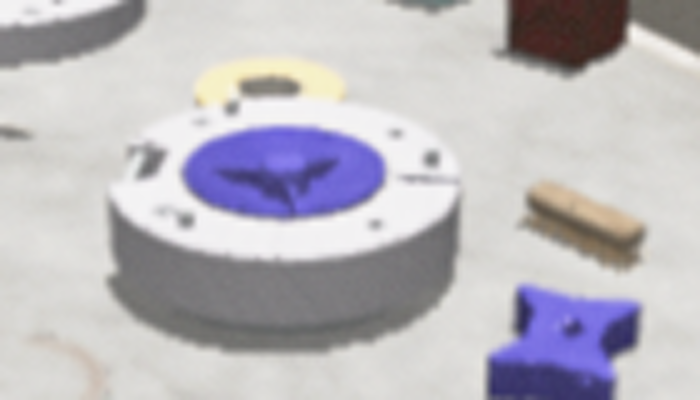

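The zoomed top view shows the groove with the dark key at zoomed (178,430), which is full-picture (225,231). The narrow slot opposite it is just a mark. Next I'll fit the die rim and groove, then look with the wrist camera from the outer side.

```bash
python3 - <<'E'
from h import *
t=manip.camera("top");im=t["image"]
hsv=cv2.cvtColor(im,cv2.COLOR_RGB2HSV)
m=((hsv[...,2]>205)&(hsv[...,1]<25)).astype(np.uint8)
m[:150]=0;m[260:]=0;m[:,:200]=0;m[:,295:]=0
cs,_=cv2.findContours(m,cv2.RETR_EXTERNAL,cv2.CHAIN_APPROX_NONE)
c=max(cs,key=len)[:,0];print(len(c),c.min(0),c.max(0))
P=np.array([onplane(t,u,v,.056)[:2] for u,v in c])
# robust circle fit
from scipy.optimize import least_squares
r=least_squares(lambda p:np.hypot(P[:,0]-p[0],P[:,1]-p[1])-p[2],[.558,.024,.095],loss='soft_l1',f_scale=.001).x
print("circle",r)
rad=np.hypot(P[:,0]-r[0],P[:,1]-r[1]);ang=np.degrees(np.arctan2(-(P[:,1]-r[1]),-(P[:,0]-r[0])))
g=rad<r[2]-.004
print(np.c_[ang,rad*1e3][g].round(1).tolist())
# violet dish centre (rim plane guess) & groove dark px
rr=[]
for v in range(200,260):
  for u in range(200,260):
    p=onplane(t,u,v,.054)[:2]-r[:2]; q=np.hypot(*p)
    if .068<q<.092 and im[v,u].max()<150 and hsv[v,u,1]<60: rr.append((np.degrees(np.arctan2(-p[1],-p[0])),q))
rr=np.array(rr);print(len(rr),np.median(rr,0),rr.min(0),rr.max(0))
o=manip.get_joint_positions()
for deg in (-41,):
  d=np.array([np.cos(np.radians(deg)),np.sin(np.radians(deg)),0])
  for s in (1,-1):
   for tilt in (0,15,25):
    a=np.radians(tilt); x=np.array([0,0,-np.cos(a)])+np.sin(a)*d
    z=s*(d*np.cos(a)+np.array([0,0,np.sin(a)])); y=np.cross(z,x)
    q=R.from_matrix(np.c_[x,y,z]).as_rotvec()
    pp=np.array([r[0],r[1],0])-d*.15; pp[2]=.2
    print(s,tilt,manip.solve_ik(pp,q))
E
```

```text
372 [209 171] [282 244]
circle [0.56309187 0.02168721 0.08650888]
[[-57.3, 81.1], [-58.0, 77.7], [-57.0, 75.6], [-57.6, 72.2], [-56.6, 70.1], [-53.8, 69.4], [-50.9, 68.9], [-49.6, 67.0], [-46.6, 66.7], [-45.0, 68.4], [-42.1, 68.4], [-39.1, 68.5], [-36.2, 68.9], [-34.5, 67.4], [-31.6, 68.1], [-28.8, 68.9], [-26.0, 69.9], [-23.3, 71.0], [-22.5, 73.3], [-23.4, 76.5], [-22.7, 78.8], [-23.5, 82.0], [135.3, 80.4], [135.3, 76.8], [135.2, 73.2], [133.7, 71.4], [133.6, 67.8], [133.4, 64.3], [133.2, 60.7], [133.0, 57.1], [131.1, 55.4], [127.4, 55.8], [123.9, 56.4], [121.6, 55.1], [118.1, 56.1], [114.7, 57.2], [112.4, 56.2], [109.1, 57.7], [106.7, 57.0], [104.3, 56.4], [101.7, 55.8], [98.8, 57.9], [96.3, 57.6], [93.8, 57.4], [91.3, 57.3], [88.8, 57.3], [86.3, 57.5], [83.8, 57.7], [81.4, 58.1], [78.9, 58.5], [76.6, 59.1], [73.5, 57.4], [71.2, 58.2], [68.9, 59.1], [65.7, 57.8], [63.5, 58.9], [61.3, 60.1], [58.1, 59.3], [54.7, 58.7], [52.8, 60.2], [49.4, 59.9], [46.1, 59.8], [42.7, 59.9], [39.4, 60.2], [36.1, 60.7], [32.8, 61.4], [29.7, 62.3], [27.7, 61.2], [24.6, 62.4], [22.5, 61.4], [19.6, 62.9]
[... 1260 characters left out ...]
163.0, 56.2], [160.6, 57.0], [157.3, 55.6], [155.0, 56.7], [151.5, 55.6], [149.3, 56.9], [145.8, 56.1], [143.7, 57.6], [143.3, 61.2], [144.7, 63.2], [144.3, 66.8], [143.9, 70.3], [143.5, 73.9], [143.2, 77.5], [142.9, 81.1]]
115 [-42.30344114   0.07967755] [-9.83717730e+01  7.14066736e-02] [3.0729256  0.09199384]
1 0 [ 2.35306076e-01  2.69395450e-01  2.01564482e+00 -4.44089210e-16
  8.56552382e-01 -6.19905258e-01]
1 15 [ 0.3729334   0.23558436  2.09595041 -0.35587804  0.71832068 -0.22378334]
1 25 [ 0.47169455  0.24251546  2.14376323 -0.65887206  0.69469528  0.11776487]
-1 0 [ 2.35306076e-01  2.69395450e-01  2.01564482e+00 -4.44089210e-16
  8.56552382e-01  2.52168740e+00]
-1 15 None
-1 25 None
```

```bash
cat >> h.py <<'E'
def ori(azdeg,tilt):
    # push direction azimuth (deg), tool leaning back by tilt; z_tool inward
    a=np.radians(azdeg);d=np.array([np.cos(a),np.sin(a),0]);b=np.radians(tilt)
    x=np.array([0,0,-np.cos(b)])+np.sin(b)*d; z=d*np.cos(b)+np.array([0,0,np.sin(b)])
    return R.from_matrix(np.c_[x,np.cross(z,x),z]).as_rotvec(),d,x,z
E
python3 - <<'E'
from h import *
from scipy.optimize import least_squares
t=manip.camera("top");im=t["image"]
hsv=cv2.cvtColor(im,cv2.COLOR_RGB2HSV)
m=((hsv[...,2]>205)&(hsv[...,1]<25)).astype(np.uint8)
m[:150]=0;m[260:]=0;m[:,:200]=0;m[:,295:]=0
cs,_=cv2.findContours(m,cv2.RETR_EXTERNAL,cv2.CHAIN_APPROX_NONE)
c=cv2.convexHull(max(cs,key=len))[:,0]
P=np.array([onplane(t,u,v,.056)[:2] for u,v in c])
r=least_squares(lambda p:np.hypot(P[:,0]-p[0],P[:,1]-p[1])-p[2],[.558,.024,.095],loss='soft_l1',f_scale=.001).x
print("circle",r)
q,d,x,z=ori(-42,15)
manip.move_to([*(r[:2]-d[:2]*.16),.2],q)
manip.command_gripper(0,60)
T=None
c=manip.camera("wrist");T=wristT(c)
cv2.imwrite("pics/w1.png",c["image"][:,:,::-1]);np.savez("w1.npz",T=T)
print(manip.get_time(),manip.get_position(),manip.get_width())
E
```

```text
circle [0.55995575 0.02414443 0.09220547]
3.075 [0.44104568 0.13117107 0.19999805] 0.0001407305869453062
```

View pics/w1.png

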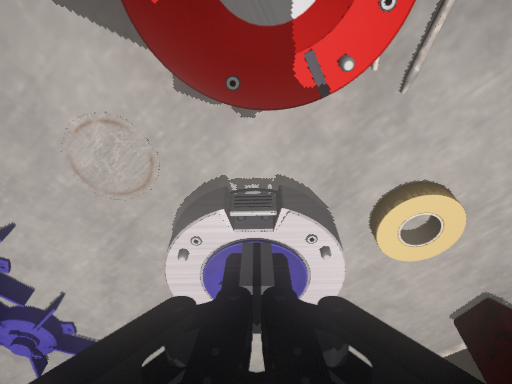

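The wrist picture shows the groove and its ribbed key facing the camera at about (254,203), nearly centred. I'll zoom in and measure the groove corners in two views.

```bash
python3 - <<'E'
from h import *
im=cv2.imread("pics/w1.png")
cv2.imwrite("pics/w1z.png",cv2.resize(im[165:250,205:305],None,fx=7,fy=7,interpolation=cv2.INTER_CUBIC))
E
```

```text
(no output)
```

View pics/w1z.png

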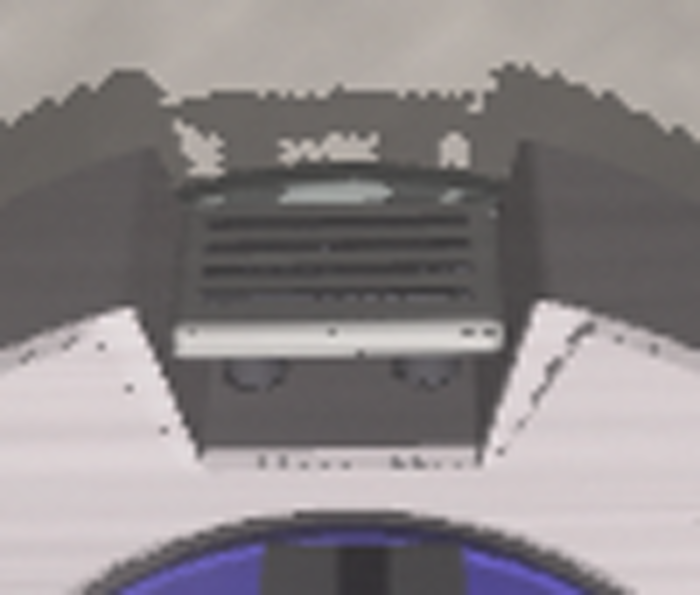

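```bash
python3 - <<'E'
from h import *
c=manip.camera("wrist");T=np.load("w1.npz")["T"];t=manip.camera("top")
f=lambda u,v:(205+(u+.5)/7-.5,165+(v+.5)/7-.5)
W={"oL":f(135,303),"oR":f(540,300),"iL":f(200,455),"iR":f(483,462)}
P={k:onplane(c,*w,.056,T) for k,w in W.items()}
for k in P: print(k,P[k].round(4))
for k in [("oL","oR"),("iL","iR"),("oL","iL"),("oR","iR")]: print(k,np.linalg.norm(P[k[0]]-P[k[1]]))
K=[onplane(c,*f(172,322),.052,T),onplane(c,*f(505,320),.052,T)];print("key",K,np.linalg.norm(K[0]-K[1]))
e=P["oR"]-P["oL"]+P["iR"]-P["iL"]; e+=K[1]-K[0]; print("push az",np.degrees(np.arctan2(e[0],-e[1])), np.degrees(np.arctan2(-e[0],e[1])))
g=lambda u,v:(195+(u+.5)/6-.5,160+(v+.5)/6-.5)
for k,p in {"iL":(165,378),"iR":(235,437),"oL":(115,405)}.items():
  for kk in ("iL","iR","oL"):
    x,rs=tri(ray(c,*W[kk],T),ray(t,*g(*p)))
    if max(rs)<.004: print(k,kk,x.round(4),np.round(rs,4))
# circle from wrist white region rim
mid=(K[0]+K[1])/2; print("keymid",mid)
E
```

```text
oL [0.4714 0.0651 0.056 ]
oR [0.5053 0.1037 0.056 ]
iL [0.4951 0.0536 0.056 ]
iR [0.5211 0.0809 0.056 ]
('oL', 'oR') 0.051464716380892304
('iL', 'iR') 0.03774138239661361
('oL', 'iL') 0.026344084726204163
('oR', 'iR') 0.027786480960846457
key [array([0.47867184, 0.06410597, 0.052     ]), array([0.50730964, 0.09655068, 0.052     ])] 0.043275664932490646
push az 137.95290899405947 -42.04709100594052
iL iR [0.5201 0.082  0.0578] [0.0003 0.0003]
iR iL [0.4965 0.0526 0.0541] [0.0005 0.0005]
oL iR [0.5041 0.0978 0.0843] [0.0031 0.0031]
keymid [0.49299074 0.08032833 0.052     ]
```

The groove facing is about -42° push azimuth. Its outer width measures 51.5 mm and its corners triangulate to 54–58 mm high, which agrees with the text. I'll move in front of the groove, lower, and creep in while watching the force.

```bash
cat >> h.py <<'E'
AZ=-42.;Q,D,X,Z=ori(AZ,15)
KM=np.array([.4930,.0803,0])          # key face middle, out (86 mm from axis)
AX=KM+.086*D
OFF=.022*X+.011*Z                      # TCP -> inner lower edge of fingertip
def tcp(rad,z): # pose TCP so the inner tip edge is at radius rad, height z
    p=AX-rad*D; p[2]=z; return p-OFF
E
python3 - <<'E'
from h import *
manip.servo_line(tcp(.125,.12),Q,rate=.12)
f0=manip.get_contact_force()
manip.servo_line(tcp(.125,.036),Q,rate=.08)
print(f0,manip.get_contact_force())
c=manip.camera("wrist");cv2.imwrite("pics/w2.png",c["image"][:,:,::-1])
print(manip.get_time(),manip.get_position(),tcp(.125,.036))
t=manip.camera("top")["image"][:,:,::-1];cv2.imwrite("pics/t2.png",cv2.resize(t[150:290,160:310],None,fx=4,fy=4,interpolation=cv2.INTER_CUBIC))
E
```

```text
[-0.00470374 -0.20768507 -0.34904717] [ 0.54726166 -0.13386715  0.19964455]
5.1083 [0.45217375 0.11743741 0.05477896] [0.45188982 0.11731577 0.05440336]
```

View pics/w2.png

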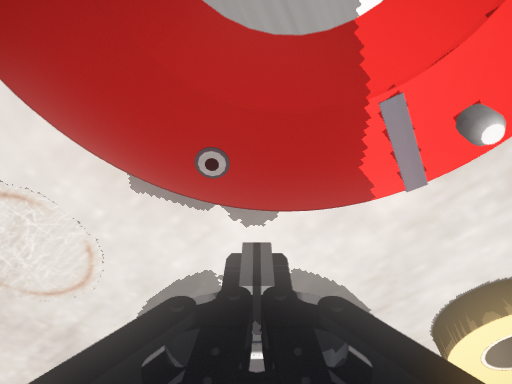

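View pics/t2.png

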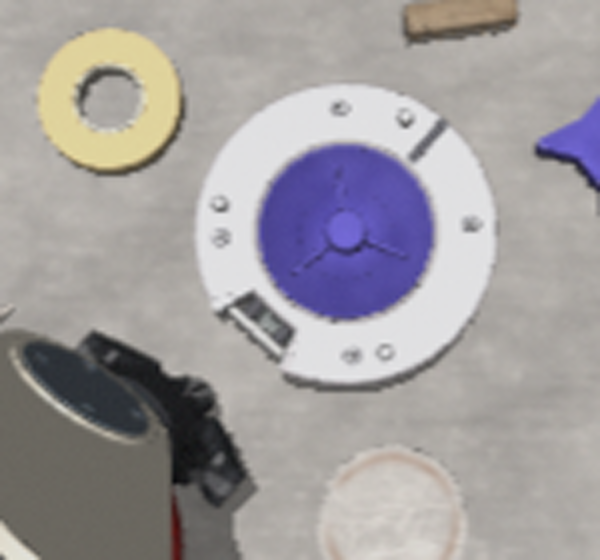

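The wrist view shows the closed fingertips clear of the red die, at about (257,245). The top view shows the gripper lined up with the groove and nothing disturbed. Now I'll creep in.

```bash
python3 - <<'E'
from h import *
f0=manip.get_contact_force()
out=[]
for r in np.arange(.115,.0825,-.002):
    manip.servo_line(tcp(r,.036),Q,rate=.03); manip.hold(.05)
    f=manip.get_contact_force()-f0; p=manip.get_position()+OFF
    out.append((r,(AX-p)@D,f@D,f@[-D[1],D[0],0],f[2]))
    if np.linalg.norm(f)>3: break
print(np.round(out,4)); print(manip.get_time())
E
```

```text
[[ 0.115   0.1149 -0.518  -1.2881  0.2299]
 [ 0.113   0.113  -0.5526 -0.5771  0.341 ]
 [ 0.111   0.111  -0.1198 -0.5414 -0.3484]
 [ 0.109   0.1089  0.2361 -0.5767  0.7397]
 [ 0.107   0.107  -1.5556 -0.6226  0.6544]
 [ 0.105   0.1049  0.233  -0.5629  0.8394]
 [ 0.103   0.1029  0.4672 -0.8458 -0.4385]
 [ 0.101   0.1009 -0.442  -0.0582  0.283 ]
 [ 0.099   0.0989 -0.0649  0.0482  0.419 ]
 [ 0.097   0.0969 -0.0327  0.0108  0.3933]
 [ 0.095   0.095  -0.2369  0.0299 -0.1973]
 [ 0.093   0.0929  0.5034 -0.0273 -0.0409]
 [ 0.091   0.0909 -0.3226  0.0654 -0.5485]
 [ 0.089   0.0889 -0.124  -1.1439 -0.1598]
 [ 0.087   0.0869 -0.454  -0.627  -0.349 ]
 [ 0.085   0.085  -1.0301 -0.3817  1.1113]
 [ 0.083   0.0834 -4.8589 -0.4794  1.6773]]
10.4917
```

Contact comes at about 84 mm with 4.9 N, inside the rim line and matching the key's starting load. I'll press on towards the hard stop.

```bash
python3 - <<'E'
from h import *
out=[];F0=np.zeros(3)
for r in np.arange(.082,.060,-.001):
    manip.servo_line(tcp(r,.036),Q,rate=.02); manip.hold(.08)
    f=np.mean([manip.get_contact_force() for _ in range(1)],0); p=manip.get_position()+OFF
    out.append((r,(AX-p)@D,f@D,f@[-D[1],D[0],0],f[2],p[2]))
    if -f@D>16 or np.linalg.norm(f)>25: break
print(np.round(out,4)); print(manip.get_time())
t=manip.camera("top")["image"][:,:,::-1];cv2.imwrite("pics/t3.png",cv2.resize(t[150:290,160:310],None,fx=4,fy=4,interpolation=cv2.INTER_CUBIC))
t=manip.camera("scene")["image"][:,:,::-1];cv2.imwrite("pics/s3.png",cv2.resize(t[150:260,170:330],None,fx=5,fy=5,interpolation=cv2.INTER_CUBIC))
E
```

```text
[[  0.082    0.0824  -5.8554   0.3881   1.0183   0.0359]
 [  0.081    0.0814  -5.5172   1.264    1.8714   0.0359]
 [  0.08     0.0805  -5.6191   1.5242   2.4604   0.0359]
 [  0.079    0.0795  -6.789    0.3764   1.6075   0.0359]
 [  0.078    0.0786  -6.6357   1.0236   2.2006   0.0359]
 [  0.077    0.0776  -6.7081   1.4078   2.3455   0.0359]
 [  0.076    0.0767  -7.2918   0.7653   2.5421   0.0359]
 [  0.075    0.0757  -7.1726   1.8802   2.7266   0.0359]
 [  0.074    0.0747 -10.0067   0.6931   2.7512   0.0359]
 [  0.073    0.0738  -8.6878   1.8117   2.4085   0.0359]
 [  0.072    0.0728  -9.3046   2.7007   3.1693   0.0359]
 [  0.071    0.0719 -10.5034   2.324    4.3881   0.0359]
 [  0.07     0.0711 -11.2177   2.1188   4.0839   0.0359]
 [  0.069    0.0709 -17.7991   3.2694   6.4734   0.0358]]
15.1583
```

View pics/t3.png

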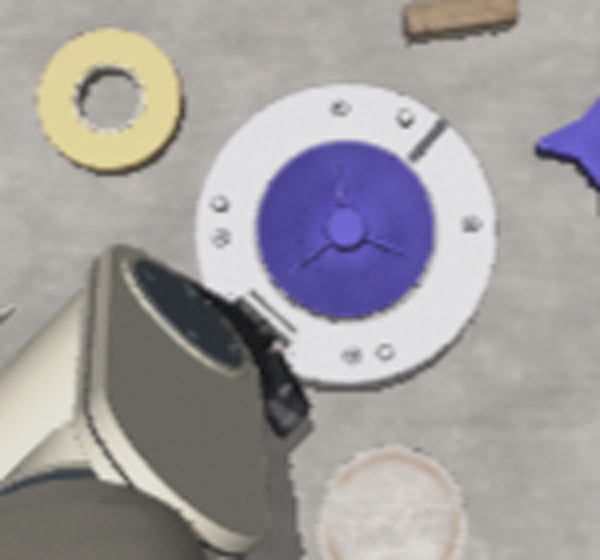

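View pics/s3.png

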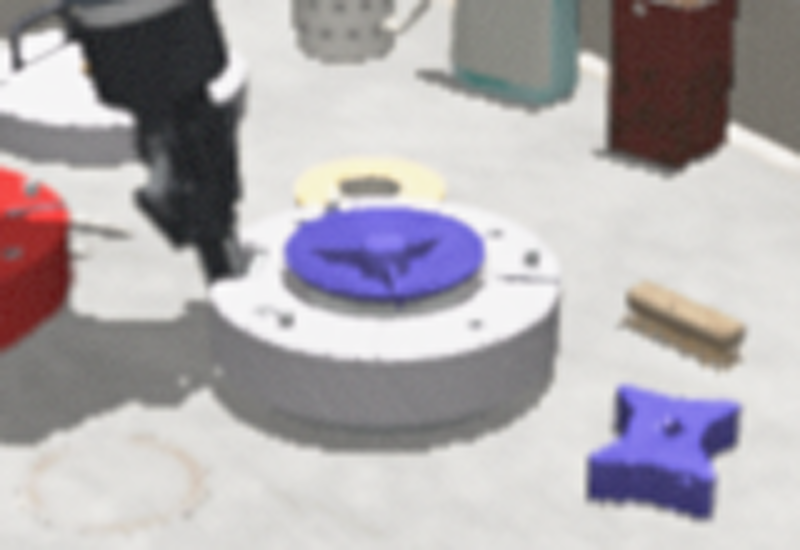

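The scene view shows the dish risen level out of the cavity, and the top view shows the key pushed to the back of the groove at about (275,318). The force jumps at the end with almost no travel, so that is the hard stop. I'll add a little push margin, then triangulate the boss height and check that it stays steady.

```bash
python3 - <<'E'
from h import *
manip.servo_line(tcp(.068,.036),Q,rate=.02)
for i in range(4):
    manip.hold(.4); f=manip.get_contact_force(); p=manip.get_position()+OFF
    print(manip.get_time(),round((AX-p)@D,5),p[2].round(4),f.round(2),(f@D).round(2))
t=manip.camera("top");s=manip.camera("scene")
a=(345.5,229);b=(381,241) # boss top centre in zoomed pics
A=(160+(a[0]+.5)/4-.5,150+(a[1]+.5)/4-.5);B=(170+(b[0]+.5)/5-.5,150+(b[1]+.5)/5-.5)
print("boss",tri(ray(t,*A),ray(s,*B)))
# before: boss in topz (309,288)/6+(195,160); scz (283,160)/5+(190,170)
print("boss0",tri(ray(t,195+309.5/6-.5,160+288.5/6-.5),ray(s,190+283.5/5-.5,170+160.5/5-.5)))
# dish rim outline fits in both, for level check: ellipse of violet mask
def mask(c,u0,u1,v0,v1):
    h=cv2.cvtColor(c["image"],cv2.COLOR_RGB2HSV);m=((h[...,0]>110)&(h[...,0]<140)&(h[...,1]>90)).astype(np.uint8)
    z=np.zeros_like(m);z[v0:v1,u0:u1]=m[v0:v1,u0:u1];return z
m=mask(t,215,280,175,240);cs,_=cv2.findContours(m,cv2.RETR_EXTERNAL,cv2.CHAIN_APPROX_NONE);c=max(cs,key=len)[:,0]
for z in (.056,.068): 
    P=np.array([onplane(t,u,v,z)[:2] for u,v in c]);print(z,P.mean(0),np.ptp(P,axis=0))
cv2.imwrite("pics/s4.png",cv2.resize(s["image"][150:260,170:330,::-1],None,fx=5,fy=5,interpolation=cv2.INTER_CUBIC))
E
```

```text
15.9083 0.07068 0.0357 [-16.21  19.54   9.77] -25.12
16.3083 0.07069 0.0357 [-15.72  19.57  10.57] -24.78
16.7083 0.07071 0.0357 [-15.56  18.79  10.43] -24.14
17.1083 0.07069 0.0357 [-15.62  20.04   9.99] -25.02
boss (array([0.55755985, 0.0243357 , 0.07328994]), [np.float64(0.0010996685351415919), np.float64(0.001099668535141594)])
boss0 (array([0.55790319, 0.02400926, 0.06196702]), [np.float64(0.0005285726637934504), np.float64(0.0005285726637936023)])
0.056 [0.56094489 0.02420785] [0.10607693 0.10518716]
0.068 [0.55924706 0.02400168] [0.10482656 0.10394728]
```

View pics/s4.png

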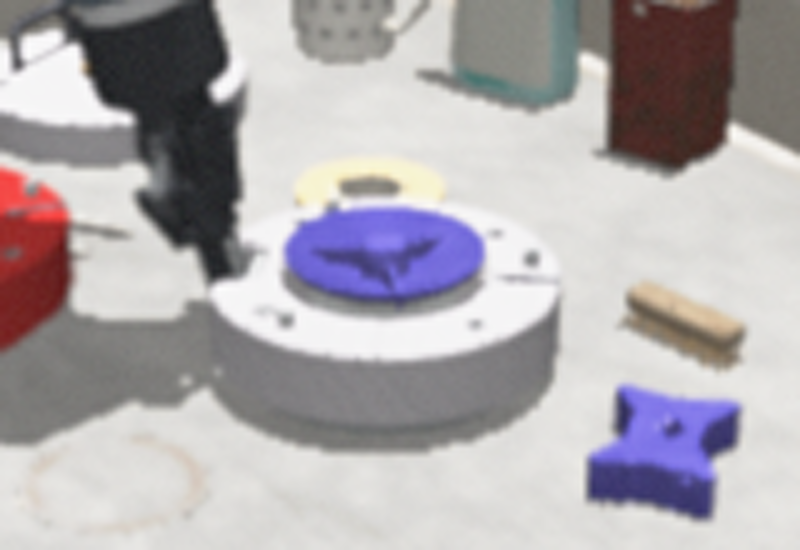

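The boss rose from 62.0 mm to 73.3 mm. The finger holds steady against the hard stop at about 25 N, and the picture shows the dish level with nothing else moved. I'll hand the job in now.

```bash
python3 - <<'E'
from rig import manip
manip.sign_off(); print(manip.get_time())
E
```

```text
the job is handed in; nothing more can be done
the job is handed in; nothing more can be done
```

The key is pressed fully in, the wax dish stands level out of its cavity, and the arm is still holding the key in. I found the groove, about 42° from world -x, in the top and wrist pictures instead of feeling along the rim. I then pushed a closed, slightly tilted fingertip straight towards the axis.

**Key:** Contact came at about 84 mm from the axis with 5 N. The spring load rose to about 11 N over about 13 mm, then jumped with almost no travel, which is the hard stop. The last reading before handing in, at 17 s, was a steady push of about 25 N.

**Dish:** The boss top went from 62.0 to 73.3 mm by triangulation. The text says 74 mm, so it agrees within measuring error. I judged "level" by eye from the scene picture only. In the last pictures the tape, the wax block and the brush stood where they were, and nothing had touched the dish.

**Readings that disagreed:**
- The contact and stop radii came out 2–3 mm smaller than stated, about the size of the calibration and fingertip-offset error.
- The back of the groove measured about 38 mm wide against the stated 52 mm. The mouth measured 51.5 mm. I did not look into why, and it did not affect the press.
- The push at the stop also carries about 10 N of vertical force.

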